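Zero the coating gauge and hold it square on the ringed spot of the test panel

ROBOT

A 6-joint arm with a two-finger parallel gripper is mounted at the origin on a cart in front of the work surface, level with it; the furniture and walls round the work are solid. World frame = base frame: x ahead of the robot, y to its left, z up, the work surface at z = 0. Lengths are in m, angles in rad, forces in N, time in s.
With the tool pointing down it reaches from about 0.25 to 0.775 m from the base axis. Payload 8.9 kg.
Tool frame: the origin (TCP) lies at the centre of the arm's flange, where the gripper is bolted on; the fingertips stand 173 mm ahead of it and the grasp point (between the pads) lies 155 mm ahead of it; z points along the fingers, y is the line along which they close (so a half turn about z gives the same grasp; the last joint's range is limited). The gripper opens to 85 mm and grips with 20 to 120 N. Pads are 22 mm wide; open, the fingers measure 114 mm over their backs; the gripper's body (76 mm by 85 mm) begins 54 mm behind the grasp point. The pads swing forward as they close: fully open they stand 13 mm farther back than shut.
Start: joints at [0.984, 0.291, -0.153, 1.127, 0, 1.431], TCP at [0.227, 0.473, 0.405] pointing down, gripper open.
Joint ranges: [-2.52, 2.52], [-0.91, 1.74], [-1.3, 1.37], [-1.96, 2.02], [-1.52, 1.47], [-3.14, 3.14]. Speed limits (rad/s): [2.22, 2.22, 2.79, 3.14, 3.14, 3.14].

INTERFACE

Orientations are given as a unit quaternion [w, x, y, z].
In Python, from rig import ctrl, camera, camera_info, order, nets gives the robot as it stands. The module is installed in compiled form; this text tells all that it offers.
- The arm moves only by the tool servo_tool, never from a script. Its argument "targets" is a list of rows, each a list of 5 numbers: the shift along the tool's x, y, z in a scale on which 1.0 is 800 mm, then the turn about the tool's z in a scale on which 1.0 is 2 rad, then the finger opening in m, from 0 to 0.0854. A call has 1 to 12 rows; each row is the pose to reach, as a shift and turn from the pose commanded when the call began, along the tool's axes at that moment; what a row does not reach only later rows make up. A row lasts 1/10 s, in which the tool goes at most 50 mm and 8.59 degrees, less where a joint would pass 70% of its speed; a pose out of reach is approached as far as the arm can. No shift or turn number may pass 1 either way. A call with a gripper value outside its range is refused whole. The fingers move at their own pace and stop on an object; the grip force is fixed at half the most. Time passes only in rows, so rows that repeat a pose let the fingers close. It gives the time, the measured TCP pose, the force, the opening and the grip force at its end, in the units of the state.
- ctrl.observe(): the state, without advancing time (a new reading comes with each control period).
- camera(name): name is "scene" or "top" or "wrist"; returns the picture (480x640x3 uint8, red, green, blue); there is no depth.
- camera_info(name): a dict with "fovy" (degrees; the focal length in pixels is half the picture's height over the tangent of half this angle, whatever the lens; pixels are square), "cx", "cy" (the principal point, pixels), "R" (3x3) and "t" (3): a world point X has camera coordinates R X + t. Camera axes: x right, y down, z forward; pixel columns grow to the right and rows downward; lengths in m; the calibration is good to about 2 mm. A picture is of the moment at which its call begins: read the wrist's pose just before it. camera_info takes no time and is no camera call; for the wrist camera it gives the pose at the moment of the call.
- order.hand_in(): hands the job in; it is judged then, once.
Trained networks look in the newest picture that a camera, given by its name, has taken for a name from the list of things; names that differ only in an ending like _2 or _b are one class to them, and where a whole thing is asked for, a point or a joint stands for the part that bears it (a point fixed in the world has none). Each returns a list of dicts, best first, with "score" (0 to 1); they miss things now and then, are a little off and sometimes report something else, mostly with a low value. They report only what shows in the picture. A call takes as long as a camera call. They do not tell look-alikes from the thing itself.
- nets.find_in(camera, label): "location" ([x, y, z] in m, in world coordinates, good to about 4 mm: the middle of the surface that is visible of it).
- nets.regions_of(camera, label): "region" (480x640 bool, what is visible of it).
The state is a dict: "time_s": time; "joint_positions": joint angles; "qd": joint speeds; "tau": joint torques, N m; "ee_pos": TCP position; "orientation": TCP orientation; "wrist_force": force on the tool from outside, world axes, zero at the start; "wrist_torque": the same for the moment, N m; "finger_gap": opening from 0.0 (shut) to 1.0 (fully open); "finger_force": force on a finger pad.
Only numpy, scipy, OpenCV 4.12 (cv2) and the standard library are available. Lean on these libraries where they do the work, as an engineer would, in place of code of your own. Each camera call takes 0.05 s, during which the arm holds its last target. There are 200 camera calls.

TASK

Take the pen-shaped coating gauge out of its holder and zero it: hold it upright on the middle of the bare steel zero disc with its sprung plunger pressed in about half-way for about a second. Then hold it square to the sloping test panel with the plunger tip inside the ring mark (not the cross or the square), again gently pressed in about half-way, and finish there, still holding the gauge in that position. Leave the things standing around where they are.

Things in the scene. Friction and masses are not known exactly. Their poses are not given: they have to be found in the camera images.
- gauge: loose pen-like gauge, 0.17 kg, tip down in the holder, shoulder resting on its top. Origin: tip of the extended plunger; z runs up its axis. Along z: plunger 0-12 mm (8 mm diameter, round end), steel nose 12-57 mm (18 mm diameter), grey box handle 57-143 mm (32 mm in x, 26 mm in y; black window on -x), 3 mm stud on top. Grip it across y, pads about 105 mm up
- plunger (a joint): sprung plunger of the gauge: 0 = fully out, grows as it is pushed in, stop at 0.010 m; half-way is 0.005 m. Spring force 1.5 N at 0, rising 0.5 N per mm to 6.5 N at the stop
- tip (a point): end of the plunger; it moves with the plunger and coincides with the gauge's origin when the plunger is out
- holder: fixed gauge holder: 84 mm square dark foot 8 mm thick, grey 56 mm square block up to 65 mm high, with an upright round hole of 24 mm in its middle. Origin under its centre on the worktop. The gauge must rise 60 mm to clear it
- zero_centre (a point): centre of the level top face of the bare steel zero disc (54 mm diameter, top 16 mm above the worktop) in a grey round foot of 80 mm; fixed
- panel_stand: fixed aluminium stand that carries the white test panel; origin under its centre on the worktop, panel's face centre 55 mm above the origin
- panel: white test panel 112 x 170 x 6 mm on the stand, tilted 18 degrees: its edge towards the stand's -x (robot's side) is the low one. Origin at the centre of its upper face; z is the face's outward normal, x points up the slope, y along the 170 mm length. A small clip 3 mm high sits at each end, 81 mm from the centre
- ring_mark: black ring mark printed on the panel's face, 18 mm inside and 24 mm outside diameter; origin at its centre, on the face. The three marks stand in a row along the panel's y, 48 mm apart, in any order
- cross_mark: black plus-shaped mark, 26 mm; origin at its centre, on the panel's face; not to be used
- square_mark: black square outline mark, 24 mm; origin at its centre, on the panel's face; not to be used
- petri_1: glass petri dish, 100 mm diameter, 18 mm high; a loose bystander, origin under its centre
- strip_carton: small flat carton 99 x 79 x 28 mm; a loose bystander, origin under its centre
- dropper_1: white dropper bottle, 32 mm diameter, 81 mm high; a loose bystander, origin under its centre
- beaker_b2: glass beaker, 74 x 79 mm, 95 mm high; a loose bystander, origin under its centre
- cuvette_box: flat grey box 63 x 100 x 21 mm; a loose bystander, origin under its centre
Things that resemble listed ones, but are neither listed nor needed, are in the scene too. Leave any turquoise look-alike of the gauge alone. What is shaped like the part that bears zero_centre but yellow is not meant.

How it is judged:
On the way:
1. the gripped gauge stands upright on the middle of the zero disc, plunger pressed in about half-way, for half a second (value of joint plunger between 0.002 and 0.008 m and contact force between the fingers and gauge above 2 N and contact force between gauge and holder below 0.1 N and distance between tip and zero_centre below 0.012 m and angle between gauge's own z axis and vertical below 0.12 rad), for 0.5 s.
At the end, for the whole second after the job is handed in: the gripped gauge, carried by nothing else, is still, its plunger tip within 8 mm of the ring mark's centre, its axis within 7 degrees of the panel's normal, plunger pressed in by 2 to 8 mm, pressing on the panel with 1 to 12 N (value of joint plunger between 0.002 and 0.008 m and contact force between the fingers and gauge above 2 N and contact force between gauge and holder below 0.1 N and distance between tip and ring_mark below 0.008 m and angle between the z axis of gauge and the z axis of panel, either way round below 0.12 rad and contact force between gauge and panel_stand between 1 and 12 N and linear speed of gauge below 0.02 m/s); the arm keeps its last pose, push and grip.
It fails at once if the gauge is pressed on the panel or the zero disc with more than 15 N (contact force between gauge and panel_stand above 15 N or contact force between gauge and zero_block above 15 N).
It fails at once if the gauge is dropped or laid over (angle between gauge's own z axis and vertical above 1 rad).
It fails at once if a bystander is pushed away (distance of any of petri_1, strip_carton, dropper_1, beaker_b2, cuvette_box from where it was at the start of the episode above 0.03 m).
It also fails if it takes over 51 s, if anything falls off the work surface, if the arm or the gripper's body presses on something with over 40 N, if the wrist force passes 120 N, or if a joint passes its speed limit or range.

## Working session

There is one attempt and no reset: what is moved stays moved. The work goes in short steps, Python scripts to look and compute and a tool call to move; the robot and the scene stay as the last step left them, time stands still between calls to the robot, and variables do not carry over. Pictures are saved under pics/ and viewed, at most 10 in all, crops included, and the job is handed in when it is done.

Besides the shell and the picture viewer there is one more tool, called by a JSON object that holds its "method" and its "body". servo_tool: Moves the arm, as the interface text tells. Its arguments: {"type":"object","properties":{"targets":{"type":"array","items":{"type":"array","items":{"type":"number"}}}},"required":["targets"]}

```bash
mkdir -p pics; python3 - <<'E'
from rig import ctrl,camera,camera_info,nets
import cv2,numpy as np
s=ctrl.observe(); print({k:np.round(v,3) for k,v in s.items()})
for c in("scene","top"):
    cv2.imwrite(f"pics/{c}0.png",cv2.cvtColor(camera(c),cv2.COLOR_RGB2BGR))
    i=camera_info(c); print(c,i["fovy"],i["cx"],i["cy"],np.round(i["R"],3).tolist(),np.round(i["t"],3))
    for l in("gauge","holder","zero_centre","panel","ring_mark","cross_mark","square_mark"):
        try: print(l,[(round(d["score"],2),np.round(d["location"],3).tolist()) for d in nets.find_in(c,l)])
        except Exception as e: print(l,e)
E
```

```text
{'time_s': np.float64(0.0), 'joint_positions': array([ 0.984,  0.291, -0.154,  1.127, -0.   ,  1.431]), 'qd': array([-0.001, -0.002, -0.002, -0.001, -0.   , -0.   ]), 'tau': array([ 6.0000e-03, -5.3714e+01,  3.3138e+01,  1.6000e-02,  0.0000e+00,
       -0.0000e+00]), 'ee_pos': array([0.227, 0.473, 0.404]), 'orientation': array([-0.   ,  0.222,  0.975, -0.001]), 'wrist_force': array([ 0.004, -0.583,  0.333]), 'wrist_torque': array([ 0.044,  0.018, -0.032]), 'finger_force': np.float64(0.0), 'finger_gap': np.float64(1.003)}
scene 45.54357865156413 320.4793163213546 241.64453257179147 [[0.481, -0.877, 0.016], [-0.465, -0.27, -0.843], [0.743, 0.398, -0.538]] [-0.291  0.31   0.943]
gauge [(0.84, [0.541, 0.32, 0.098]), (0.68, [0.481, 0.221, 0.116])]
holder [(0.89, [0.467, 0.202, 0.034])]
zero_centre [(0.85, [0.422, -0.334, 0.013]), (0.83, [0.54, -0.331, 0.012])]
panel [(0.68, [0.512, 0.007, 0.056])]
ring_mark []
cross_mark []
square_mark []
top 55.00573281293515 316.7139497444301 233.5728859830068 [[0.023, -1.0, 0.017], [-0.984, -0.025, -0.175], [0.175, -0.013, -0.984]] [-0.054  0.536  1.168]
gauge [(0.6, [0.482, 0.222, 0.15]), (0.56, [0.548, 0.319, 0.13])]
holder [(0.55, [0.478, 0.209, 0.016])]
zero_centre [(0.89, [0.546, -0.324, 0.014]), (0.61, [0.427, -0.32, 0.016])]
panel [(0.74, [0.52, 0.013, 0.051])]
ring_mark [(0.48, [0.479, 0.212, 0.013])]
cross_mark []
square_mark []
```

View pics.

View pics/scene0.png

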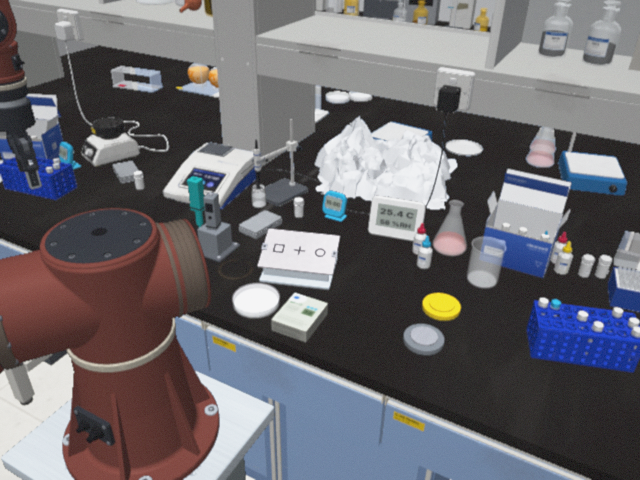

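View pics/top0.png

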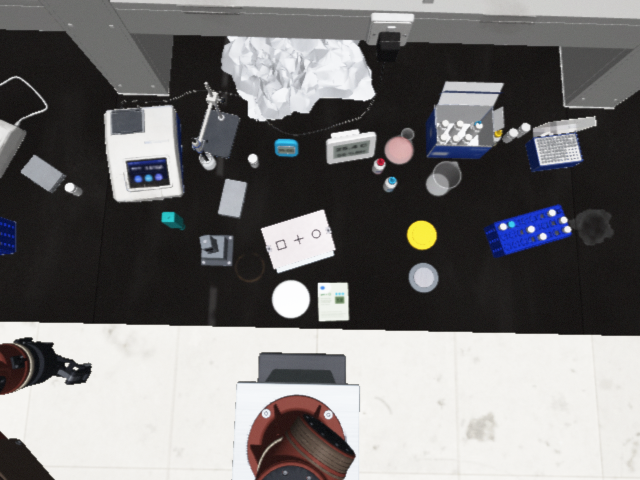

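Top view: the grey gauge stands in its holder at about (210,248). Scene view puts it at (212,225). Confusables:
- Gauge: a turquoise look-alike at top (170,219) and scene (196,195).
- Zero disc: grey at top (423,277), which is the one wanted, and yellow at (422,235), which is not.
- Marks in the top view: square (281,244), cross (299,239), ring (317,234). The ring is the right-hand one.

Next is one close crop to check these.

```bash
python3 - <<'E'
import cv2,numpy as np
t=cv2.imread("pics/top0.png");s=cv2.imread("pics/scene0.png")
z=lambda a,w,h:cv2.resize(a,(w,h),interpolation=cv2.INTER_CUBIC)
a=z(t[195:285,155:255],400,300);b=z(s[165:265,150:283],400,300);c=z(t[205:280,255:345],400,300);d=z(t[215:305,375:475],400,300)
cv2.imwrite("pics/crop1.png",np.vstack([np.hstack([a,b]),np.hstack([c,d])]))
E
```

```text
(no output)
```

View pics/crop1.png

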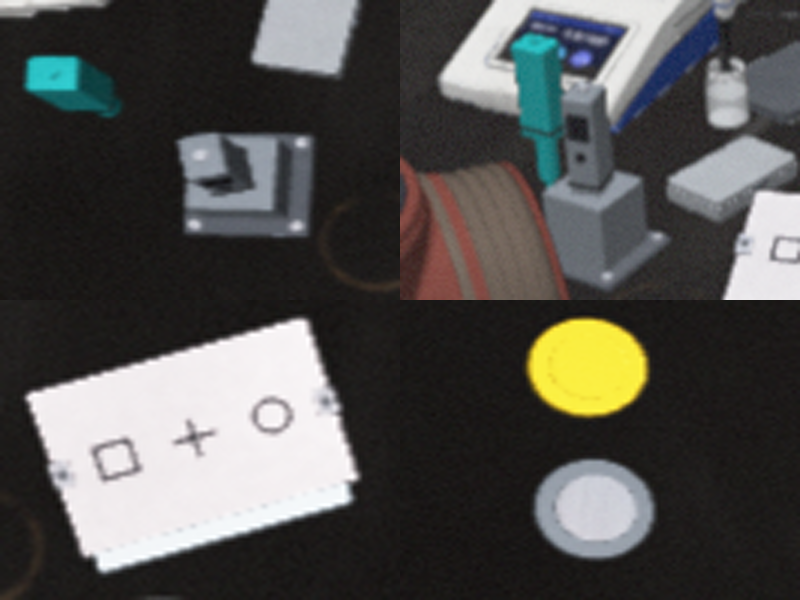

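The crop confirms the choice. The grey gauge stands in the holder with its window facing the robot, and the turquoise one is free-standing beside it. The panel marks read square, cross, ring from left to right, and the bare steel disc is below the yellow one. Next I'll compute poses from these pixels.

```bash
cat > h.py <<'E'
from rig import ctrl,camera,camera_info,nets
import cv2,numpy as np
from scipy.optimize import least_squares
from scipy.spatial.transform import Rotation as Rot
def cal(i):
    f=240/np.tan(np.radians(i["fovy"])/2); return f,i["cx"],i["cy"],np.array(i["R"]),np.array(i["t"])
def ray(i,u,v):
    f,cx,cy,R,t=cal(i); return -R.T@t, R.T@np.array([(u-cx)/f,(v-cy)/f,1])
def onplane(i,u,v,p,n):
    o,d=ray(i,u,v); return o+d*(np.dot(n,np.array(p)-o)/np.dot(n,d))
def onz(i,u,v,z): return onplane(i,u,v,[0,0,z],[0,0,1])
def proj(i,X):
    f,cx,cy,R,t=cal(i); c=np.atleast_2d(X)@R.T+t; return np.c_[f*c[:,0]/c[:,2]+cx,f*c[:,1]/c[:,2]+cy]
def panelR(yaw): return Rot.from_euler("zy",[yaw,-np.radians(18)]).as_matrix()
def fitpanel(i,px):  # px order: (+x+y),(+x-y),(-x-y),(-x+y)
    C=np.array([[56,85,0],[56,-85,0],[-56,-85,0],[-56,85,0]])/1e3
    r=least_squares(lambda q:(proj(i,C@panelR(q[2]).T+[q[0],q[1],.055])-px).ravel(),[.52,.01,.2])
    return r.x,np.sqrt(2*r.cost/4)
def toolshift(X,s=None):
    s=s or ctrl.observe(); q=s["orientation"]; R=Rot.from_quat([*q[1:],q[0]]).as_matrix()
    return R.T@(np.array(X)-s["ee_pos"]), R
E
python3 - <<'E'
from h import *
i=camera_info("top")
k=lambda u,v,ox,oy,sx=4,sy=4:(ox+(u+.5)/sx-.5,oy+(v+.5)/sy-.5)
b=[onz(i,*k(u,v,155,195),.009) for u,v in((301,143),(296,227),(194,227))]
print("bolts",np.round(b,3),"holder",(b[0]+b[2])/2)
P=[k(u,v,255,205,400/90,4) for u,v in((27,96),(303,18),(357,178),(90,256))]
p,e=fitpanel(i,P); print("panel",p,np.degrees(p[2]),"rms px",e)
R=panelR(p[2]); c=[p[0],p[1],.055]
for n,(u,v) in dict(sq=(116,158),cross=(194,137),ring=(272,115)).items():
    X=onplane(i,*k(u,v,255,205,400/90,4),c,R[:,2]); print(n,X,"panel xy",(R.T@(X-c))[:2])
print("zero",onz(i,*k(596,508-300,375,215) if 0 else k(196,208,375,215),.016),"yellow",onz(i,*k(188,66,375,215),.016))
s=camera_info("scene")
for l in("gauge","zero_centre"):
    for cam in("top","scene"):
        for d in nets.regions_of(cam,l) if 0 else []: pass
X,Rt=toolshift([.40,.20,.405]); print(X,Rt.round(3).tolist())
i=camera_info("wrist"); print(i["fovy"],np.round(Rt.T@i["R"].T,3).tolist(),Rt.T@(-i["R"].T@i["t"]-ctrl.observe()["ee_pos"]))
E
```

```text
bolts [[0.547 0.195 0.009]
 [0.489 0.195 0.009]
 [0.487 0.263 0.009]] holder [0.51703315 0.22908919 0.009     ]
panel [0.52003248 0.00707527 0.33700651] 19.309050951830535 rms px 0.5492850807025623
sq [0.50606794 0.05276156 0.05046264] panel xy [0.00124954 0.04797157]
cross [0.52039197 0.00714919 0.0551168 ] panel xy [ 3.81164538e-04 -5.52222769e-05]
ring [ 0.53530737 -0.03833367  0.05996311] panel xy [ 0.00014244 -0.0481654 ]
zero [ 0.45995821 -0.3302439   0.016     ] yellow [ 0.55677308 -0.32653483  0.016     ]
[-0.27397311 -0.17151625 -0.00028715] [[-0.901, 0.433, 0.0], [0.433, 0.901, 0.0], [0.0, 0.0, -1.0]]
60.756280905390206 [[-0.0, -0.961, -0.277], [1.0, -0.0, 0.0], [-0.0, -0.277, 0.961]] [ 0.07077461 -0.00055741  0.0318261 ]
```

```bash
python3 - <<'E'
from h import *
i=camera_info("top")
k=lambda u,v,ox,oy,sx=4,sy=90/27:(ox+(u+.5)/sx-.5,oy+(v+.5)/sy-.5)
b=[onz(i,*k(u,v,155,195),.009) for u,v in((301,143),(296,227),(194,227))]
print("bolts",np.round(b,3),"holder",(b[0]+b[2])/2)
print("zero",onz(i,*k(196,208,375,215),.016),"yellow",onz(i,*k(188,66,375,215),.016))
E
```

```text
bolts [[0.527 0.194 0.009]
 [0.458 0.193 0.009]
 [0.457 0.261 0.009]] holder [0.49179264 0.22753115 0.009     ]
zero [ 0.43198398 -0.32973782  0.016     ] yellow [ 0.54757978 -0.32637555  0.016     ]
```

Units first: shifts go in shares of 800 mm and turns go in shares of 2 rad. So -0.274 m / 0.8 = -0.3425, -0.225 m / 0.8 = -0.2813, 0.45 rad / 2 = 0.225.

{"method": "servo_tool", "body": {"targets": [[-0.0563, -0.0375, 0, 0.05, 0.0854], [-0.1125, -0.075, 0, 0.1, 0.0854], [-0.175, -0.1125, 0, 0.15, 0.0854], [-0.225, -0.15, 0, 0.2, 0.0854], [-0.2813, -0.1875, 0, 0.225, 0.0854], [-0.3425, -0.2138, 0, 0.225, 0.0854], [-0.3425, -0.2138, 0, 0.225, 0.0854], [-0.3425, -0.2138, 0, 0.225, 0.0854]]}}

```text
time_s: 1.6
ee_pos: [0.402, 0.1982, 0.4048]
orientation: [0.001, 0.436, 0.9, 0.0]
wrist_force: [-0.9, 0.4, -0.2]
finger_gap: 1.001
finger_force: 0.0
```

To row units: 0.062 m / 0.8 = 0.0775, -0.015 m / 0.8 = -0.0188, -0.9 rad / 2 = -0.45.

{"method": "servo_tool", "body": {"targets": [[-0.0188, 0.0375, 0, -0.07, 0.0854], [-0.0188, 0.0775, 0, -0.14, 0.0854], [-0.0188, 0.0775, 0, -0.21, 0.0854], [-0.0188, 0.0775, 0, -0.28, 0.0854], [-0.0188, 0.0775, 0, -0.35, 0.0854], [-0.0188, 0.0775, 0, -0.42, 0.0854], [-0.0188, 0.0775, 0, -0.45, 0.0854], [-0.0188, 0.0775, 0, -0.45, 0.0854], [-0.0188, 0.0775, 0, -0.45, 0.0854]]}}

```text
time_s: 2.5
ee_pos: [0.4578, 0.2278, 0.4047]
orientation: [-0.0, -0.0, 1.0, 0.0]
wrist_force: [0.7, 0.3, -0.2]
finger_gap: 0.999
finger_force: 0.0
```

```bash
python3 - <<'E'
from h import *
s=ctrl.observe(); i=camera_info("wrist"); im=camera("wrist")
np.savez("w1.npz",R=i["R"],t=i["t"],cx=i["cx"],cy=i["cy"],fovy=i["fovy"])
cv2.imwrite("pics/w1.png",cv2.cvtColor(im,cv2.COLOR_RGB2BGR))
print(s["time_s"],s["ee_pos"],s["orientation"])
print(proj(i,[[.492,.2275,.065],[.492,.2275,.151],[.492,.2275,.009]]))
print([(d["score"],d["location"]) for d in nets.find_in("wrist","gauge")])
E
```

```text
2.5 [0.45778596 0.22778261 0.40471129] [-7.67293136e-05 -3.67403979e-04  9.99999929e-01  2.69685854e-05]
[[320.16330705 258.66384903]
 [320.18521594 305.68418907]
 [320.15417889 239.07320304]]
[(0.84, [0.4836, 0.2289, 0.1473]), (0.73, [0.5432, 0.3123, 0.0903])]
```

View pics/w1.png

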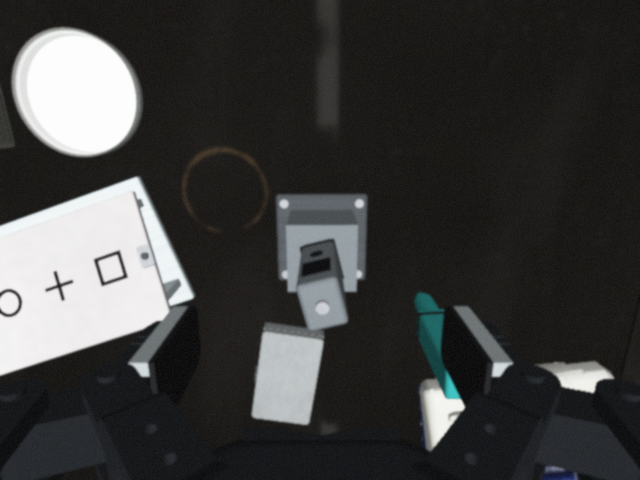

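The wrist view shows the gauge's top face at (298,287)–(347,322) with its stud at (322,308) and the window on the robot side. It is yawed about 12°, and the panel is at the left.

```bash
python3 - <<'E'
from h import *
i=dict(np.load("w1.npz"))
c=np.array([onz(i,u,v,.151) for u,v in((298,287),(340,278),(347,322),(306,330))])
print(c.round(4),"mean",c.mean(0),"stud",onz(i,322,308,.154))
e=c[1]-c[0]+c[2]-c[3]; f=c[3]-c[0]+c[2]-c[1]
print("yaw from y",np.degrees(np.arctan2(-e[0],e[1])),"from x",np.degrees(np.arctan2(f[1],f[0])),np.linalg.norm(e)/2,np.linalg.norm(f)/2)
b=[onz(i,u,v,.009) for u,v in((284,204),(359,204),(361,274),(285,274))]; print("holder",np.mean(b,0))
E
```

```text
[[0.4801 0.2145 0.151 ]
 [0.4745 0.239  0.151 ]
 [0.5027 0.2436 0.151 ]
 [0.508  0.219  0.151 ]] mean [0.49130729 0.22901408 0.151     ] stud [0.49205709 0.22856103 0.154     ]
yaw from y 12.613313217208628 from x 9.115428902809096 0.025137299409142843 0.028430109461018406
holder [0.49276098 0.22945882 0.009     ]
```

To row units: 0.137 m / 0.8 = 0.1713, -0.034 m / 0.8 = -0.0425, -0.19 rad / 2 = -0.095.

{"method": "servo_tool", "body": {"targets": [[-0.0425, 0.0013, 0.025, -0.065, 0.0854], [-0.0425, 0.0013, 0.0625, -0.095, 0.0854], [-0.0425, 0.0013, 0.1125, -0.095, 0.0854], [-0.0425, 0.0013, 0.15, -0.095, 0.0854], [-0.0425, 0.0013, 0.1713, -0.095, 0.0854], [-0.0425, 0.0013, 0.1713, -0.095, 0.0854], [-0.0425, 0.0013, 0.1713, -0.095, 0.01], [-0.0425, 0.0013, 0.1713, -0.095, 0.01], [-0.0425, 0.0013, 0.1713, -0.095, 0.01], [-0.0425, 0.0013, 0.1713, -0.095, 0.01], [-0.0425, 0.0013, 0.1713, -0.095, 0.01], [-0.0425, 0.0013, 0.1713, -0.095, 0.01]]}}

```text
time_s: 3.8
ee_pos: [0.4924, 0.2286, 0.2688]
orientation: [0.001, -0.096, 0.995, 0.0]
wrist_force: [-1.3, -0.4, 6.1]
finger_gap: 0.3
finger_force: 56.4
```

{"method": "servo_tool", "body": {"targets": [[0, 0, -0.025, 0, 0.01], [0, 0, -0.0625, 0, 0.01], [0, 0, -0.1125, 0, 0.01], [0, 0, -0.1625, 0, 0.01], [0, 0, -0.1625, 0, 0.01]]}}

```text
time_s: 4.3
ee_pos: [0.4933, 0.2289, 0.4031]
orientation: [0.004, -0.096, 0.995, 0.001]
wrist_force: [1.0, -0.1, -1.5]
finger_gap: 0.304
finger_force: 57.2
```

```bash
python3 - <<'E'
from h import *
s=ctrl.observe(); print(s["ee_pos"],s["finger_gap"],s["finger_force"],s["wrist_force"])
X,R=toolshift([.432,-.330,s["ee_pos"][2]]); print(X)
X,R=toolshift([.45,-.23,s["ee_pos"][2]]); print(X)
E
```

```text
[0.49331429 0.22887934 0.40314365] 0.30389137499649155 57.22263836738421 [ 1.03276409 -0.10910933 -1.5218955 ]
[ 0.16691958 -0.53687947 -0.00196407]
[ 0.13015333 -0.44215843 -0.00155415]
```

To row units: -0.5 m / 0.8 = -0.625, -0.465 m / 0.8 = -0.5813.

{"method": "servo_tool", "body": {"targets": [[0.0075, -0.025, 0, 0, 0.01], [0.025, -0.0813, 0, 0, 0.01], [0.0425, -0.1375, 0, 0, 0.01], [0.06, -0.1938, 0, 0, 0.01], [0.0775, -0.25, 0, 0, 0.01], [0.095, -0.3063, 0, 0, 0.01], [0.1125, -0.3625, 0, 0, 0.01], [0.13, -0.4188, 0, 0, 0.01], [0.1475, -0.475, 0, 0, 0.01], [0.165, -0.5313, 0, 0, 0.01], [0.1825, -0.5813, 0, 0, 0.01], [0.195, -0.625, 0, 0, 0.01]]}}

```text
time_s: 5.5
ee_pos: [0.4335, -0.2942, 0.3971]
orientation: [-0.0, -0.095, 0.995, 0.0]
wrist_force: [0.5, 0.7, -2.0]
finger_gap: 0.299
finger_force: 57.3
```

To row units: -0.037 m / 0.8 = -0.0463, -0.025 m / 0.8 = -0.0313.

{"method": "servo_tool", "body": {"targets": [[0.0138, -0.0313, 0, 0, 0.01], [0.0138, -0.0463, 0, 0, 0.01], [0.0138, -0.0463, 0, 0, 0.01], [0.0138, -0.0463, 0, 0, 0.01]]}}

```text
time_s: 5.9
ee_pos: [0.4308, -0.3298, 0.3973]
orientation: [-0.0, -0.096, 0.995, 0.001]
wrist_force: [-0.0, -0.3, -2.3]
finger_gap: 0.3
finger_force: 57.3
```

```bash
python3 - <<'E'
from h import *
s=ctrl.observe(); print(s["time_s"],s["ee_pos"],s["orientation"],s["finger_gap"],s["wrist_force"])
o=[]
for c in("wrist","scene"):
    i=camera_info(c); im=cv2.cvtColor(camera(c),cv2.COLOR_RGB2BGR); cv2.imwrite(f"pics/{c}2.png",im); o.append(im)
    for l in("gauge","zero_centre"): print(c,l,[(round(d["score"],2),np.round(d["location"],4).tolist()) for d in nets.find_in(c,l)])
    e=s["ee_pos"]; print(proj(i,[[e[0],e[1],e[2]-.26],[.432,-.33,.016]]).round(1))
w,sc=o; sc=cv2.resize(sc[200:380,340:480],(420,540),interpolation=cv2.INTER_CUBIC); w=cv2.resize(w[:,60:560],(380,365))
cv=np.zeros((540,800,3),np.uint8); cv[:365,:380]=w; cv[:,380:]=sc; cv2.imwrite("pics/c2.png",cv)
np.savez("w2.npz",**{k:v for k,v in camera_info("wrist").items()})
E
```

```text
5.9 [ 0.43081213 -0.32975424  0.3972559 ] [-2.10716507e-04 -9.60606202e-02  9.95375283e-01  5.99148135e-04] 0.3000887947939634 [-0.01258934 -0.30658504 -2.27351479]
wrist gauge [(0.3, [0.3679, -0.1127, 0.0292])]
wrist zero_centre [(0.7, [0.4259, -0.3319, 0.0087])]
[[320.  247.5]
 [319.4 207.2]]
scene gauge [(0.84, [0.5433, 0.3223, 0.096]), (0.79, [0.4162, -0.3317, 0.2349])]
scene zero_centre [(0.91, [0.5388, -0.3303, 0.0077])]
[[432.5 286.5]
 [425.3 335.6]]
```

View pics/c2.png

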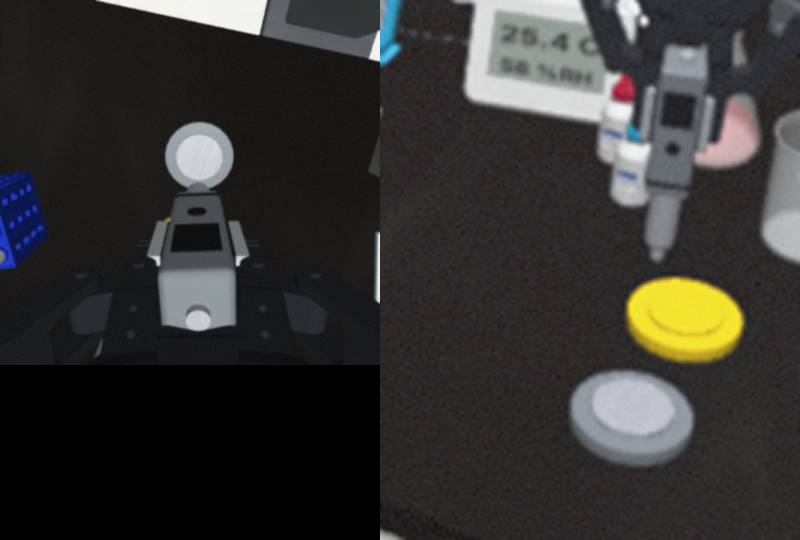

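Wrist and scene views show the gauge gripped upright. The bare disc is at wrist pixel (320,206), which matches my estimate within 2 mm, so I'll descend.

To row units: 0.116 m / 0.8 = 0.145, 0.11 m / 0.8 = 0.1375.

{"method": "servo_tool", "body": {"targets": [[0, 0, 0.0375, 0, 0.01], [0, 0, 0.0813, 0, 0.01], [0, 0, 0.1188, 0, 0.01], [0, 0, 0.1375, 0, 0.01], [0, 0, 0.145, 0, 0.01], [0, 0, 0.145, 0, 0.01], [0, 0, 0.145, 0, 0.01]]}}

```text
time_s: 6.9
ee_pos: [0.4311, -0.3308, 0.2827]
orientation: [0.0, -0.096, 0.995, -0.001]
wrist_force: [-0.4, 0.4, -2.3]
finger_gap: 0.297
finger_force: 57.3
```

```bash
python3 - <<'E'
from h import *
s=ctrl.observe(); print(s["time_s"],s["ee_pos"],s["wrist_force"])
c=cv2.cvtColor(camera("scene"),cv2.COLOR_RGB2BGR)[230:370,370:480]
cv2.imwrite("pics/c3.png",cv2.resize(c,(440,560),interpolation=cv2.INTER_CUBIC))
E
```

```text
6.9 [ 0.43111445 -0.33076469  0.28269014] [-0.35349076  0.37745854 -2.28596995]
```

View pics/c3.png

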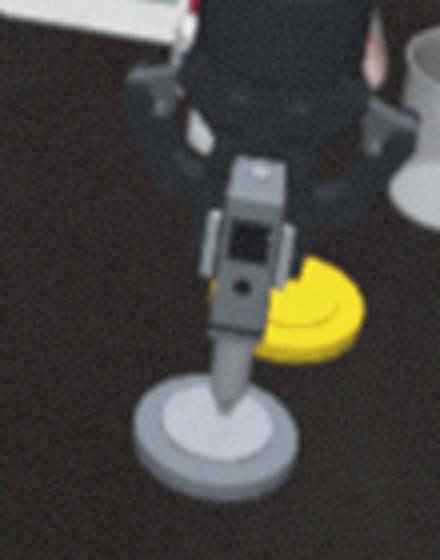

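Tip hangs about 6 mm above the disc middle, at crop (224,413) against disc centre (217,422). Pressing in small steps.

To row units: 0.01 m / 0.8 = 0.0125, 0.009 m / 0.8 = 0.0113.

{"method": "servo_tool", "body": {"targets": [[0, 0, 0.005, 0, 0.01], [0, 0, 0.0088, 0, 0.01], [0, 0, 0.0113, 0, 0.01], [0, 0, 0.0125, 0, 0.01], [0, 0, 0.0125, 0, 0.01], [0, 0, 0.0125, 0, 0.01]]}}

```text
time_s: 7.55
ee_pos: [0.4309, -0.3308, 0.272]
orientation: [0.0, -0.096, 0.995, -0.0]
wrist_force: [1.2, -1.0, 1.5]
finger_gap: 0.302
finger_force: 57.7
```

{"method": "servo_tool", "body": {"targets": [[0, 0, 0, 0, 0.01], [0, 0, 0, 0, 0.01], [0, 0, 0, 0, 0.01], [0, 0, 0, 0, 0.01], [0, 0, 0, 0, 0.01], [0, 0, 0, 0, 0.01], [0, 0, 0, 0, 0.01], [0, 0, 0, 0, 0.01], [0, 0, 0, 0, 0.01], [0, 0, 0, 0, 0.01], [0, 0, 0, 0, 0.01], [0, 0, 0, 0, 0.01]]}}

```text
time_s: 8.75
ee_pos: [0.4307, -0.3306, 0.2717]
orientation: [0.0, -0.096, 0.995, -0.0]
wrist_force: [1.4, -2.9, 1.4]
finger_gap: 0.3
finger_force: 57.6
```

Zero press done: the force rose about 3.8 N, which is about 4.6 mm of travel, and was held 1.2 s.

The servo cannot tilt the tool. So I'll go back to the holder, put only the nose end into the hole, and pivot the gauge in the pads by moving sideways.

To row units: 0.355 m / 0.8 = 0.4438, 0.31 m / 0.8 = 0.3875, -0.145 rad / 2 = -0.0725.

{"method": "servo_tool", "body": {"targets": [[0, 0, -0.025, 0, 0.01], [0, 0, -0.075, 0, 0.01], [0, 0, -0.125, 0, 0.01], [0, 0, -0.1625, 0, 0.01], [-0.015, 0.05, -0.1625, -0.025, 0.01], [-0.0325, 0.1063, -0.1625, -0.05, 0.01], [-0.0513, 0.1625, -0.1625, -0.0725, 0.01], [-0.0688, 0.2188, -0.1625, -0.0725, 0.01], [-0.0875, 0.275, -0.1625, -0.0725, 0.01], [-0.1038, 0.3313, -0.1625, -0.0725, 0.01], [-0.1213, 0.3875, -0.1625, -0.0725, 0.01], [-0.1388, 0.4438, -0.1625, -0.0725, 0.01]]}}

```text
time_s: 9.95
ee_pos: [0.4708, 0.0412, 0.401]
orientation: [-0.001, -0.168, 0.986, 0.0]
wrist_force: [1.2, -1.0, -1.3]
finger_gap: 0.303
finger_force: 57.6
```

```bash
python3 - <<'E'
from h import *
s=ctrl.observe(); print(s["time_s"],s["ee_pos"],s["orientation"],s["finger_gap"],s["wrist_force"])
X,R=toolshift([.4925,.2290,s["ee_pos"][2]]); print(X,R.round(3).tolist())
E
```

```text
9.95 [0.47081757 0.04117803 0.40102387] [-1.27942062e-03 -1.67796355e-01  9.85820751e-01  4.38657522e-04] 0.30334869669413606 [ 1.16293736 -1.00911394 -1.29930761]
[-8.25995479e-02  1.70072147e-01  2.39114822e-05] [[-0.944, -0.331, -0.003], [-0.331, 0.944, 0.0], [0.002, 0.001, -1.0]]
```

To row units: 0.172 m / 0.8 = 0.215, 0.158 m / 0.8 = 0.1975.

{"method": "servo_tool", "body": {"targets": [[-0.0275, 0.0563, 0, 0, 0.01], [-0.0538, 0.1125, 0, 0, 0.01], [-0.0775, 0.1625, 0, 0, 0.01], [-0.0938, 0.1975, 0, 0, 0.01], [-0.1025, 0.215, 0, 0, 0.01], [-0.1025, 0.215, 0, 0, 0.01], [-0.1025, 0.215, 0, 0, 0.01], [-0.1025, 0.215, 0, 0, 0.01]]}}

```text
time_s: 10.75
ee_pos: [0.4922, 0.2273, 0.4015]
orientation: [-0.001, -0.167, 0.986, -0.0]
wrist_force: [-0.3, -0.2, -1.8]
finger_gap: 0.301
finger_force: 57.6
```

```bash
python3 - <<'E'
from h import *
s=ctrl.observe(); print(s["time_s"],s["ee_pos"],s["orientation"],s["finger_gap"],s["wrist_force"])
X,R=toolshift([.4925,.2290,.306]); print(X,R.round(3).tolist())
E
```

```text
10.75 [0.49222175 0.22729152 0.40150961] [-5.12379436e-04 -1.67149462e-01  9.85931407e-01 -2.33484933e-04] 0.30087580509574724 [-0.30763904 -0.15664253 -1.82947367]
[-0.00092977  0.00154892  0.09550821] [[-0.944, -0.33, -0.001], [-0.33, 0.944, -0.001], [0.001, -0.0, -1.0]]
```

To row units: 0.097 m / 0.8 = 0.1213, 0.0015 m / 0.8 = 0.0019.

{"method": "servo_tool", "body": {"targets": [[-0.0013, 0.0019, 0.0375, 0, 0.01], [-0.0013, 0.0019, 0.075, 0, 0.01], [-0.0013, 0.0019, 0.1, 0, 0.01], [-0.0013, 0.0019, 0.1125, 0, 0.01], [-0.0013, 0.0019, 0.1213, 0, 0.01], [-0.0013, 0.0019, 0.1213, 0, 0.01], [-0.0013, 0.0019, 0.1213, 0, 0.01]]}}

```text
time_s: 11.45
ee_pos: [0.4932, 0.2302, 0.3056]
orientation: [0.001, -0.168, 0.986, 0.0]
wrist_force: [0.5, -0.1, -1.2]
finger_gap: 0.302
finger_force: 57.7
```

{"method": "servo_tool", "body": {"targets": [[0.0025, 0, 0, 0, 0.01], [0.005, 0, 0, 0, 0.01], [0.0075, 0, 0, 0, 0.01], [0.01, 0, 0, 0, 0.01], [0.0125, 0, 0, 0, 0.01], [0.015, 0, 0, 0, 0.01], [0.015, 0, 0, 0, 0.01]]}}

```text
time_s: 12.15
ee_pos: [0.4828, 0.2268, 0.3058]
orientation: [0.003, -0.168, 0.986, 0.0]
wrist_force: [6.4, 2.5, -2.8]
finger_gap: 0.293
finger_force: 59.5
```

To row units: 0.019 m / 0.8 = 0.0238, 0.003 m / 0.8 = 0.0038.

{"method": "servo_tool", "body": {"targets": [[0.0038, 0, 0, 0, 0.01], [0.0075, 0, 0, 0, 0.01], [0.0113, 0, 0, 0, 0.01], [0.015, 0, 0, 0, 0.01], [0.0188, 0, 0, 0, 0.01], [0.0225, 0, 0, 0, 0.01], [0.0238, 0, 0, 0, 0.01], [0.0238, 0, 0, 0, 0.01]]}}

```text
time_s: 12.95
ee_pos: [0.4649, 0.2204, 0.3057]
orientation: [0.002, -0.168, 0.986, 0.0]
wrist_force: [6.9, 1.7, -4.3]
finger_gap: 0.296
finger_force: 59.1
```

```bash
python3 - <<'E'
from h import *
s=ctrl.observe(); print(s["time_s"],s["ee_pos"],s["orientation"],s["finger_gap"],s["wrist_force"])
a=cv2.cvtColor(camera("wrist"),cv2.COLOR_RGB2BGR); b=cv2.cvtColor(camera("scene"),cv2.COLOR_RGB2BGR)[140:270,150:290]
cv2.imwrite("pics/c4.png",np.hstack([cv2.resize(a[60:480,140:500],(360,420)),cv2.resize(b,(440,420),interpolation=cv2.INTER_CUBIC)]))
E
```

```text
12.95 [0.46494782 0.22035745 0.30565196] [ 2.48856203e-03 -1.67749991e-01  9.85826421e-01  1.24226315e-04] 0.2955135657661197 [ 6.88087627  1.66944417 -4.26658252]
```

View pics/c4.png

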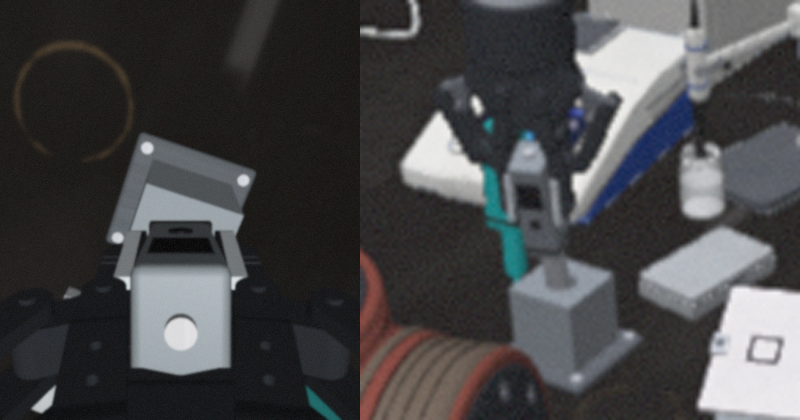

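The wrist and scene crop shows the gauge pivoted in the pads, its top leaning towards the robot (stud at (180,333)). I'll pull it out along its axis and measure the tilt.

To row units: -0.1 m / 0.8 = -0.125, -0.09 m / 0.8 = -0.1125.

{"method": "servo_tool", "body": {"targets": [[0.0038, 0, -0.0125, 0, 0.01], [0.0088, 0, -0.0263, 0, 0.01], [0.0125, 0, -0.04, 0, 0.01], [0.0125, 0, -0.075, 0, 0.01], [0.0125, 0, -0.1125, 0, 0.01], [0.0125, 0, -0.125, 0, 0.01], [0.0125, 0, -0.125, 0, 0.01], [0.0125, 0, -0.125, 0, 0.01]]}}

```text
time_s: 13.85
ee_pos: [0.4537, 0.2166, 0.4039]
orientation: [-0.001, -0.168, 0.986, -0.0]
wrist_force: [0.4, -0.8, -2.2]
finger_gap: 0.299
finger_force: 59.5
```

```bash
cat >> h.py <<'E'
def gaugeT(s,th,L=.1058,yawoff=0):
    q=s["orientation"]; R=Rot.from_quat([*q[1:],q[0]]).as_matrix()
    P=s["ee_pos"]+R@[0,0,.155]
    # gauge axes in tool: x=-toolx, y=tooly, z=-toolz, leaned by th towards tool +x
    G=R@np.diag([-1,1,-1])@Rot.from_euler("y",-th).as_matrix()
    return G,P-G[:,2]*L
def outline(i,G,o):
    B=np.array([[x,y,z] for z in(.057,.143) for x,y in((-.016,-.013),(.016,-.013),(.016,.013),(-.016,.013))])
    a=np.array([[0,0,z] for z in(.149,.057,.012,0)])
    N=np.array([[.009*np.cos(t),.009*np.sin(t),.012] for t in np.linspace(0,6.28,24)])
    return [proj(i,X@G.T+o) for X in(B,a,N)]
def draw(im,i,G,o,col):
    B,a,N=outline(i,G,o); B8=np.round(B*8).astype(int)
    for p,q in [(0,1),(1,2),(2,3),(3,0),(4,5),(5,6),(6,7),(7,4),(0,4),(1,5),(2,6),(3,7)]:
        cv2.line(im,tuple(map(int,B8[p])),tuple(map(int,B8[q])),col,1,cv2.LINE_AA,3)
    cv2.polylines(im,[np.round(N*8).astype(np.int32)],True,col,1,cv2.LINE_AA,3)
    for p in (0,3): cv2.circle(im,tuple(np.round(a[p]).astype(int).tolist()),2,col,-1)
E
python3 - <<'E'
from h import *
s=ctrl.observe(); print(s["time_s"],s["ee_pos"],s["orientation"],s["finger_gap"],s["wrist_force"])
G,o=gaugeT(s,np.radians(18)); o2=[]
for c in("wrist","scene"):
    i=camera_info(c); im=cv2.cvtColor(camera(c),cv2.COLOR_RGB2BGR); cv2.imwrite(f"pics/{c}5.png",im)
    np.savez(f"{c}5.npz",**i); print(c,[x.round(0).tolist() for x in outline(i,G,o)[:2]])
    if c=="scene":
        m=proj(i,o+G[:,2]*.08)[0].astype(int); x0,y0=m[0]-50,m[1]-65; im=im[y0:y0+130,x0:x0+100]; print(x0,y0)
        im=cv2.resize(im,(400,520),interpolation=cv2.INTER_CUBIC)
        f=dict(i); 
        # scaled intrinsics by drawing in scaled coordinates
        B,a,N=outline(i,G,o)
        for p,q in [(0,1),(1,2),(2,3),(3,0),(4,5),(5,6),(6,7),(7,4),(0,4),(1,5),(2,6),(3,7)]:
            g=lambda r:tuple(np.round((B[r]-[x0,y0]+.5)*4).astype(int).tolist()); cv2.line(im,g(p),g(q),(0,0,255),1)
        for p in a: cv2.circle(im,tuple(np.round((p-[x0,y0]+.5)*4).astype(int).tolist()),3,(0,255,0),-1)
    else:
        draw(im,i,G,o,(0,0,255)); im=im[0:480,140:500]; im=cv2.copyMakeBorder(im,0,40,0,40,cv2.BORDER_CONSTANT)
    o2.append(im)
cv2.imwrite("pics/c5.png",np.hstack(o2))
E
```

```text
13.85 [0.45372013 0.21664374 0.40388099] [-5.13252719e-04 -1.67844879e-01  9.85813283e-01 -6.24591862e-05] 0.2986921047986709 [ 0.44932913 -0.79126595 -2.23180954]
wrist [[[292.0, 282.0], [292.0, 353.0], [349.0, 353.0], [349.0, 282.0], [268.0, 307.0], [268.0, 438.0], [374.0, 438.0], [373.0, 307.0]], [[321.0, 380.0], [321.0, 317.0], [320.0, 305.0], [320.0, 302.0]]]
scene [[[208.0, 185.0], [212.0, 175.0], [201.0, 174.0], [197.0, 184.0], [201.0, 155.0], [205.0, 145.0], [193.0, 144.0], [189.0, 154.0]], [[196.0, 148.0], [205.0, 179.0], [208.0, 194.0], [209.0, 197.0]]]
152 106
```

View pics/c5.png

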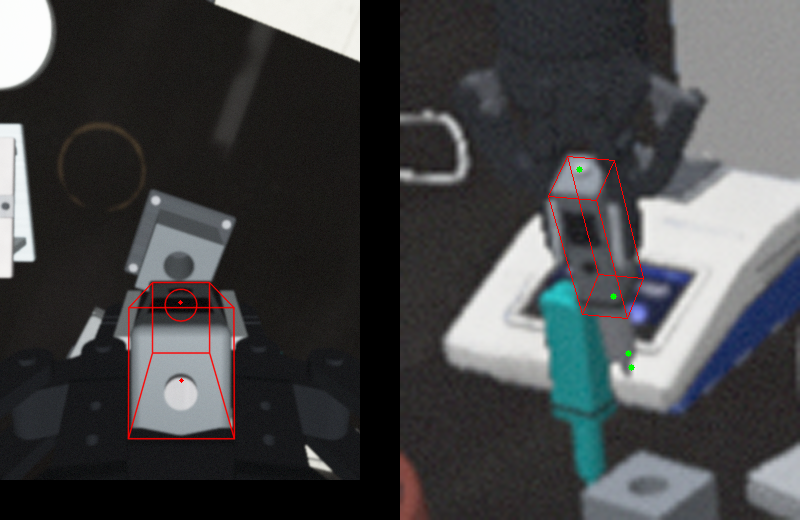

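```bash
python3 - <<'E'
from h import *
im=cv2.imread("pics/wrist5.png"); g=cv2.cvtColor(im,cv2.COLOR_BGR2GRAY)
print([(r,int(g[r,290:305].mean())) for r in range(272,345,3)])
b=(g[370:430,300:345]>215); m=np.argwhere(b); print("stud",m.mean(0)+[370,300],m.min(0)+[370,300],m.max(0)+[370,300],len(m))
i=dict(np.load("wrist5.npz")); s=ctrl.observe()
for d in (14,16,18,20,22):
    G,o=gaugeT(s,np.radians(d)); Q=proj(i,np.array([[-.016,0,.143],[0,0,.146],[-.016,0,.057],[-.016,0,.0]])@G.T+o); print(d,Q[:,1].round(1), proj(i,np.array([[0,-.013,.143],[0,.013,.143]])@G.T+o)[:,0].round(0))
c=camera_info("scene"); sc=cv2.imread("pics/scene5.png")
for d in (12,15,18,21):
    G,o=gaugeT(s,np.radians(d)); print(d,proj(c,np.array([[0,0,0],[0,0,.057],[0,0,.146]])@G.T+o).round(1).tolist())
E
```

```text
[(272, 152), (275, 152), (278, 152), (281, 76), (284, 44), (287, 48), (290, 49), (293, 50), (296, 46), (299, 19), (302, 15), (305, 10), (308, 12), (311, 16), (314, 47), (317, 51), (320, 51), (323, 63), (326, 100), (329, 131), (332, 146), (335, 160), (338, 171), (341, 171), (344, 170)]
stud [392.28205128 327.51282051] [382 325] [405 334] 39
14 [316.6 385.5 273.6 261.8] [268. 373.]
16 [310.8 379.7 277.2 268. ] [268. 373.]
18 [305.2 373.8 280.8 274.1] [268. 373.]
20 [299.8 367.9 284.5 280.2] [268. 373.]
22 [294.4 361.9 288.2 286.4] [268. 373.]
12 [[207.9, 201.0], [203.9, 181.2], [197.1, 147.9]]
15 [[208.6, 199.4], [204.3, 180.5], [196.8, 148.5]]
18 [[209.3, 197.7], [204.6, 179.7], [196.5, 149.1]]
21 [[210.0, 195.9], [204.9, 178.9], [196.2, 149.8]]
```

```bash
python3 - <<'E'
from h import *
g=cv2.cvtColor(cv2.imread("pics/wrist2.png"),cv2.COLOR_BGR2GRAY)
print([(r,int(g[r,290:305].mean())) for r in range(240,372,3)])
m=np.argwhere(g[395:440,300:345]>215); print("stud",m.mean(0)+[395,300],len(m))
s=ctrl.observe(); i=dict(np.load("wrist5.npz"))
P=np.array([[-.016,0,.143],[0,0,.146],[-.016,0,.057]])
def rows(th,dx,L):
    G,o=gaugeT(s,th,L); return proj(i,(P+[dx,0,0])@G.T+o)[:,1]
print("upright",rows(0,0,.1058))
for meas in ([326,392,281],[324,390,281],[328,394,281]):
    r=least_squares(lambda q:rows(q[0],q[1]/100,q[2])-meas,[.25,0,.105]); print(meas,np.degrees(r.x[0]),r.x[1:],r.fun)
    r=least_squares(lambda q:rows(q[0],q[1]/100,.1058)-meas,[.25,0]); print("  fixedL",np.degrees(r.x[0]),r.x[1:],r.fun)
E
```

```text
[(240, 109), (243, 71), (246, 31), (249, 26), (252, 39), (255, 35), (258, 47), (261, 72), (264, 73), (267, 74), (270, 74), (273, 75), (276, 75), (279, 76), (282, 76), (285, 76), (288, 76), (291, 76), (294, 57), (297, 18), (300, 14), (303, 15), (306, 16), (309, 15), (312, 15), (315, 15), (318, 14), (321, 15), (324, 15), (327, 14), (330, 31), (333, 73), (336, 77), (339, 77), (342, 78), (345, 77), (348, 77), (351, 80), (354, 98), (357, 123), (360, 143), (363, 148), (366, 151), (369, 154)]
stud [nan nan] 0
upright [358.32506098 422.85581245 249.5470919 ]
[326, 392, 281] 14.340486193654113 [0.37344106 0.11045911] [ 2.27373675e-13  1.13686838e-13 -2.27373675e-13]
  fixedL 14.926330394056968 [0.26039332] [-1.59172482  1.57666576 -0.03936518]
[324, 390, 281] 14.681667064423054 [0.3424739  0.11045039] [-5.68434189e-14  2.27373675e-13 -2.84217094e-13]
  fixedL 15.252145011807318 [0.23393662] [-1.5834979   1.56157309 -0.03161603]
[328, 394, 281] 14.000070113559156 [0.40413023 0.11045369] [-2.84217094e-13 -1.13686838e-13 -1.70530257e-13]
  fixedL 14.599666734563137 [0.28689367] [-1.5953809   1.58736939 -0.04713496]<stdin>:4: RuntimeWarning: Mean of empty slice.
  ret = um.true_divide(
```

```bash
python3 - <<'E'
from h import *
from scipy.optimize import brentq
s=ctrl.observe(); i=dict(np.load("wrist5.npz"))
g0=cv2.cvtColor(cv2.imread("pics/wrist2.png"),cv2.COLOR_BGR2GRAY);g1=cv2.cvtColor(cv2.imread("pics/wrist5.png"),cv2.COLOR_BGR2GRAY)
def edge(g,a,b):
    p=np.convolve(g[a-2:b+2,290:305].mean(1),np.ones(3)/3,"same")[2:-2]; d=np.abs(np.diff(p)); return a+.5+(d*np.arange(len(d))).sum()/d.sum()
u=[edge(g0,290,300),edge(g0,326,336),edge(g0,350,364)]; t=[edge(g1,294,303),edge(g1,310,317),edge(g1,321,335)]
for g,a,b in((g0,380,450),(g1,360,420)):
    print("stud col",[(r,int(g[r,314:328].mean())) for r in range(a,b,3)])
print(u,t)
def row(z,th,dx,x=-.016):
    G,o=gaugeT(s,th,.1058); return proj(i,np.array([[x+dx,0,z]])@G.T+o)[0,1]
for off in(0,.0005,-.0005):
    z=[brentq(lambda z:row(z,0,off)-r,.04,.16) for r in u]; 
    r=least_squares(lambda q:[row(zz,q[0],q[1]/100)-m for zz,m in zip(z,t)],[.25,0]); print(np.round(z,4),np.degrees(r.x[0]),r.x[1]/100,r.fun, row(.146,r.x[0],r.x[1]/100,0),row(.146,0,off,0))
E
```

```text
stud col [(380, 153), (383, 153), (386, 153), (389, 153), (392, 153), (395, 152), (398, 152), (401, 119), (404, 103), (407, 117), (410, 194), (413, 202), (416, 202), (419, 201), (422, 201), (425, 201), (428, 201), (431, 200), (434, 137), (437, 25), (440, 20), (443, 19), (446, 23), (449, 23)]
stud col [(360, 169), (363, 169), (366, 168), (369, 167), (372, 159), (375, 84), (378, 161), (381, 210), (384, 211), (387, 210), (390, 211), (393, 211), (396, 210), (399, 210), (402, 210), (405, 210), (408, 203), (411, 164), (414, 160), (417, 160)]
[np.float64(294.6140350877193), np.float64(330.90851063829786), np.float64(355.84066645098676)] [np.float64(297.61603243917654), np.float64(312.5591954022988), np.float64(326.81069426476927)]
[0.1056 0.1297 0.1419] 12.963256211131206 0.0018735199593671148 [-0.63014178  1.5382834  -0.90909988] 396.0925233900439 422.8558124452486
[0.1045 0.1288 0.1411] 12.97598805961944 0.0020990268906949648 [-0.62961702  1.53692612 -0.90824601] 396.9730729651616 424.5651751143518
[0.1068 0.1306 0.1427] 12.950307976132583 0.0016474773723736042 [-0.63067449  1.53966028 -0.90996772] 395.21037156537307 421.1416711726671
```

Wrist edge fit and the scene view both give about 14° of tilt. I'll re-enter the hole and pivot about 4° more.

To row units: 0.1 m / 0.8 = 0.125, 0.068 m / 0.8 = 0.085.

{"method": "servo_tool", "body": {"targets": [[0, 0, 0.025, 0, 0.01], [0, 0, 0.0625, 0, 0.01], [0, 0, 0.085, 0, 0.01], [-0.0038, 0, 0.0988, 0, 0.01], [-0.0088, 0, 0.1125, 0, 0.01], [-0.0125, 0, 0.125, 0, 0.01], [-0.01, 0, 0.125, 0, 0.01], [-0.0075, 0, 0.125, 0, 0.01], [-0.005, 0, 0.125, 0, 0.01], [-0.0031, 0, 0.125, 0, 0.01], [-0.0031, 0, 0.125, 0, 0.01], [-0.0031, 0, 0.125, 0, 0.01]]}}

```text
time_s: 15.15
ee_pos: [0.459, 0.2181, 0.306]
orientation: [0.003, -0.168, 0.986, 0.0]
wrist_force: [6.2, 1.6, 1.5]
finger_gap: 0.295
finger_force: 59.3
```

To row units: -0.1 m / 0.8 = -0.125, 0.003 m / 0.8 = 0.0038.

{"method": "servo_tool", "body": {"targets": [[0.0038, 0, -0.0125, 0, 0.01], [0.0088, 0, -0.0263, 0, 0.01], [0.0125, 0, -0.04, 0, 0.01], [0.0125, 0, -0.075, 0, 0.01], [0.0125, 0, -0.1125, 0, 0.01], [0.0125, 0, -0.125, 0, 0.01], [0.0125, 0, -0.125, 0, 0.01], [0.0125, 0, -0.125, 0, 0.01]]}}

```text
time_s: 15.95
ee_pos: [0.4467, 0.2141, 0.4039]
orientation: [-0.001, -0.168, 0.986, -0.0]
wrist_force: [-0.7, -1.0, -2.5]
finger_gap: 0.297
finger_force: 59.1
```

```bash
cat > meas.py <<'E'
from h import *
from scipy.optimize import brentq
def edges(g,rng):
    out=[]
    for a,b in rng:
        p=np.convolve(g[a-2:b+2,290:305].mean(1),np.ones(3)/3,"same")[2:-2]; d=np.abs(np.diff(p)); out.append(a+.5+(d*np.arange(len(d))).sum()/d.sum())
    return out
def row(s,i,z,th,dx,x=-.016):
    G,o=gaugeT(s,th,.1058); return proj(i,np.array([[x+dx,0,z]])@G.T+o)[0,1]
Z=[.1056,.1297,.1419]
E
python3 - <<'E'
from meas import *
s=ctrl.observe(); print(s["time_s"],s["ee_pos"],s["orientation"],s["finger_gap"],s["wrist_force"])
for c in("wrist","scene"):
    i=camera_info(c); np.savez(f"{c}6.npz",**i); im=cv2.cvtColor(camera(c),cv2.COLOR_RGB2BGR); cv2.imwrite(f"pics/{c}6.png",im)
    if c=="wrist":
        g=cv2.cvtColor(im,cv2.COLOR_BGR2GRAY); print([(r,int(g[r,290:305].mean())) for r in range(272,345,2)])
        print([(r,int(g[r,314:328].mean())) for r in range(360,420,4)])
        for d in(14,16,18,20): print(d,[round(row(s,i,z,np.radians(d),.002),1) for z in Z],round(row(s,i,.146,np.radians(d),.002,0),1))
    else:
        for d in(12,15,18,21):
            G,o=gaugeT(s,np.radians(d)); print(d,proj(i,np.array([[0,0,0],[0,0,.057],[0,0,.146]])@G.T+o).round(1).tolist())
        m=proj(i,o+G[:,2]*.03)[0].astype(int); print("crop origin",m-[30,40]); cv2.imwrite("pics/c6.png",cv2.resize(im[m[1]-40:m[1]+40,m[0]-30:m[0]+30],(480,640)[:1]+(600,) if 0 else (450,600),interpolation=cv2.INTER_CUBIC))
E
```

```text
15.95 [0.44670029 0.21414964 0.40386911] [-5.04403413e-04 -1.67821485e-01  9.85817270e-01 -7.69846792e-05] 0.2970807882936527 [-0.67582658 -1.02750206 -2.51308068]
[(272, 147), (274, 146), (276, 146), (278, 148), (280, 150), (282, 151), (284, 140), (286, 66), (288, 41), (290, 47), (292, 48), (294, 49), (296, 49), (298, 37), (300, 18), (302, 12), (304, 11), (306, 12), (308, 10), (310, 25), (312, 44), (314, 48), (316, 48), (318, 51), (320, 68), (322, 95), (324, 118), (326, 132), (328, 145), (330, 156), (332, 168), (334, 175), (336, 175), (338, 174), (340, 175), (342, 174), (344, 174)]
[(360, 172), (364, 171), (368, 171), (372, 89), (376, 198), (380, 211), (384, 210), (388, 211), (392, 211), (396, 209), (400, 210), (404, 209), (408, 179), (412, 161), (416, 162)]
14 [np.float64(298.5), np.float64(314.4), np.float64(325.3)] 395.8
16 [np.float64(298.3), np.float64(311.0), np.float64(319.8)] 390.1
18 [np.float64(298.2), np.float64(307.8), np.float64(314.4)] 384.3
20 [np.float64(298.0), np.float64(304.6), np.float64(309.0)] 378.4
12 [[206.9, 202.2], [202.8, 182.4], [195.9, 149.0]]
15 [[207.6, 200.6], [203.2, 181.7], [195.6, 149.6]]
18 [[208.3, 198.9], [203.5, 180.9], [195.3, 150.2]]
21 [[209.0, 197.1], [203.9, 180.1], [195.0, 150.9]]
crop origin [176 148]
```

View pics/c6.png

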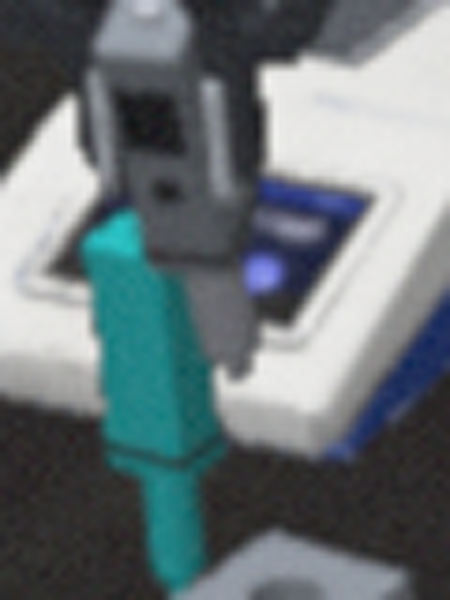

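The gauge is leaning more now. Tip at crop (237,377), which is scene (207.6,198.3), suggests 18–19°. The wrist edges suggest about 16–17°, so it is near 18°. Computing the pose above the ring.

```bash
python3 - <<'E'
from h import *
s=ctrl.observe(); ring=np.array([.5353,-.0383,.0600]); n=panelR(.337)[:,2]; print("n",n)
G,o=gaugeT(s,np.radians(17.5)); tip=o+G[:,0]*.003; print("tip",tip,"axis",G[:,2])
q=s["orientation"]; R=Rot.from_quat([*q[1:],q[0]]).as_matrix()
print("to hover20",R.T@(ring+.02*n-tip)); print("n in tool",R.T@n)
E
```

```text
n [-3.09016994e-01  6.93889390e-18  9.51056516e-01]
tip [0.47876893 0.22540656 0.14829696] axis [-0.2817078  -0.09883905  0.95439591]
to hover20 [ 0.03957583 -0.26551893  0.06934651]
n in tool [ 0.2937683   0.10230776 -0.95038587]
```

The panel rotation order was extrinsic by mistake. I'll fix it and refit.

```bash
sed -i 's/from_euler("zy"/from_euler("ZY"/' h.py; python3 - <<'E'
from h import *
i=camera_info("top"); k=lambda u,v:(255+(u+.5)/(400/90)-.5,205+(v+.5)/4-.5)
p,e=fitpanel(i,[k(u,v) for u,v in((27,96),(303,18),(357,178),(90,256))]); print("panel",p,np.degrees(p[2]),"rms",e)
R=panelR(p[2]); c=[p[0],p[1],.055]; n=R[:,2]
for nm,uv in dict(sq=(116,158),cross=(194,137),ring=(272,115)).items():
    X=onplane(i,*k(*uv),c,n); print(nm,X,(R.T@(X-c))[:2])
ring=X
s=ctrl.observe(); G,o=gaugeT(s,np.radians(17.5)); tip=o+G[:,0]*.003
q=s["orientation"]; Rt=Rot.from_quat([*q[1:],q[0]]).as_matrix()
yaw=np.degrees(p[2]); print("n",n,"axis",G[:,2],"tool yaw",np.degrees(np.arctan2(-Rt[0,1],Rt[1,1])))
# with tool turned so gauge yaw = panel yaw
d=p[2]-np.arctan2(-Rt[0,1],Rt[1,1]); Z=Rot.from_euler("z",d).as_matrix(); P=s["ee_pos"]; tip2=P+Z@(tip-P)
print("turn",-d,"shift hover20",Rt.T@(ring+.02*n-tip2)); 
# second opinion of ring from wrist1: fit with wrist view
w=dict(np.load("w1.npz"))
for nm,uv in dict(sq=(111,268),cross=(59,286),ring=(8,303)).items():
    X=onplane(w,*uv,c,n); print("w1",nm,X,(R.T@(X-c))[:2])
E
```

```text
panel [0.52020407 0.00647121 0.34305367] 19.6555276038032 rms 0.5927619662721306
sq [0.50530441 0.0524349  0.05546433] [0.0015026  0.04829718]
cross [0.52038965 0.00714881 0.05513084] [0.0004234  0.00057569]
ring [ 0.53619531 -0.03838864  0.05499032] [-3.13372847e-05 -4.76248371e-02]
n [-0.29101116 -0.10394232  0.95105652] axis [-0.2817078  -0.09883905  0.95439591] tool yaw 19.320527478559956
turn -0.005846855180087984 shift hover20 [ 0.03909619 -0.26817943  0.07435493]
w1 sq [0.50355035 0.05508324 0.05521705] [0.00070239 0.05138122]
w1 cross [0.5195847  0.00934632 0.05512471] [0.00040356 0.00291592]
w1 ring [ 0.53520518 -0.03672271  0.05486942] [-0.00042256 -0.04572294]
```

To row units: -0.268 m / 0.8 = -0.335, 0.039 m / 0.8 = 0.0488.

{"method": "servo_tool", "body": {"targets": [[0.0038, -0.025, 0, 0, 0.01], [0.0113, -0.0775, 0, 0, 0.01], [0.0188, -0.1313, 0, 0, 0.01], [0.0263, -0.1838, 0, 0, 0.01], [0.035, -0.2375, 0, 0, 0.01], [0.0425, -0.2875, 0, 0, 0.01], [0.0475, -0.3225, 0, 0, 0.01], [0.0488, -0.335, 0.025, 0, 0.01], [0.0488, -0.335, 0.0563, 0, 0.01], [0.0488, -0.335, 0.075, 0, 0.01], [0.0488, -0.335, 0.075, 0, 0.01], [0.0488, -0.335, 0.075, 0, 0.01]]}}

```text
time_s: 17.25
ee_pos: [0.4987, -0.0515, 0.3443]
orientation: [-0.001, -0.168, 0.986, 0.0]
wrist_force: [-0.3, 0.3, -1.7]
finger_gap: 0.294
finger_force: 59.0
```

```bash
python3 - <<'E'
from h import *
s=ctrl.observe(); print(s["time_s"],s["ee_pos"],s["orientation"],s["wrist_force"],s["finger_gap"])
G,o=gaugeT(s,np.radians(17.5)); tip=o+G[:,0]*.003; n=np.array([-.291,-.104,.951]); ring=np.array([.5361,-.0385,.055])
print("tip",tip,"ahead along n",(tip-ring)@n,"lateral",(tip-ring)-n*((tip-ring)@n))
i=camera_info("scene"); im=cv2.cvtColor(camera("scene"),cv2.COLOR_RGB2BGR); cv2.imwrite("pics/scene7.png",im)
print(proj(i,[tip,ring,tip+G[:,2]*.057]).round(1).tolist())
x0,y0=270,160; c=cv2.resize(im[y0:y0+110,x0:x0+120],(654,600),interpolation=cv2.INTER_CUBIC)
for X,col in((tip,(0,0,255)),(ring,(0,255,0)),(ring+n*.05,(0,255,0))): cv2.circle(c,tuple(np.round((proj(i,X)[0]-[x0,y0]+.5)*5.4545).astype(int).tolist()),2,col,-1)
cv2.imwrite("pics/c7.png",c)
E
```

```text
17.25 [ 0.49871945 -0.05147634  0.34434346] [-6.62667569e-04 -1.67839305e-01  9.85814100e-01  2.98545388e-04] [-0.28446418  0.29630814 -1.69327683] 0.29377181208516845
tip [ 0.53108288 -0.03990814  0.08930077] ahead along n 0.03422645841044439 lateral [0.00494278 0.00215141 0.00175141]
[[320.8, 240.9], [321.0, 252.5], [319.9, 223.8]]
```

View pics/c7.png

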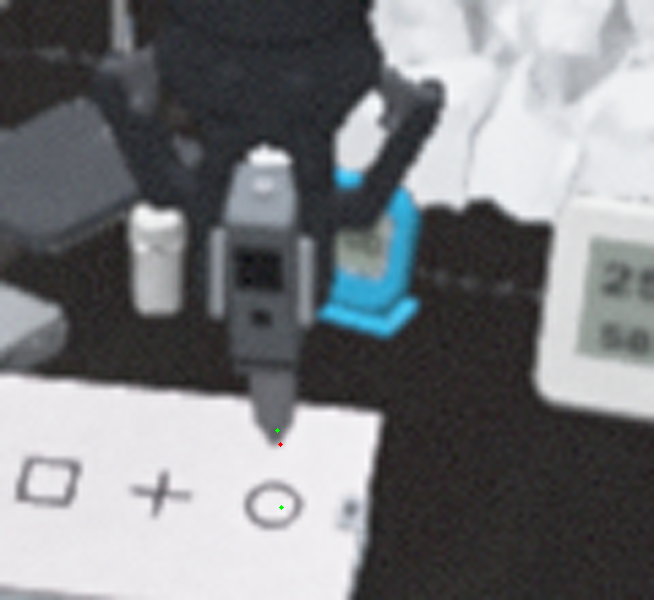

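The scene crop shows the tip at (277,442), straight above the ring at (274,505), and within about 1 mm of the prediction once the camera bias is removed. Descending along the panel normal.

To row units: 0.028 m / 0.8 = 0.035, 0.023 m / 0.8 = 0.0288.

{"method": "servo_tool", "body": {"targets": [[0, 0.0009, 0.01, 0, 0.01], [-0.0013, 0.0009, 0.02, 0, 0.01], [-0.0025, 0.0009, 0.0288, 0, 0.01], [-0.0038, 0.0009, 0.035, 0, 0.01], [-0.0038, 0.0009, 0.035, 0, 0.01], [-0.0038, 0.0009, 0.035, 0, 0.01], [-0.0038, 0.0009, 0.035, 0, 0.01]]}}

```text
time_s: 18.0
ee_pos: [0.5016, -0.0499, 0.3169]
orientation: [0.0, -0.168, 0.986, -0.0]
wrist_force: [-0.1, -0.4, -2.5]
finger_gap: 0.298
finger_force: 59.0
```

```bash
python3 - <<'E'
from h import *
f=[]
for c in range(4): im=camera("scene"); f.append(ctrl.observe()["wrist_force"])
s=ctrl.observe(); print(s["time_s"],s["ee_pos"],np.mean(f,0),np.std(f,0))
g=cv2.cvtColor(im,cv2.COLOR_RGB2GRAY); np.save("g8.npy",g)
G,o=gaugeT(s,np.radians(17.5)); tip=o+G[:,0]*.003; i=camera_info("scene"); print(proj(i,tip),proj(i,[.5361,-.0385,.055]))
print(g[236:264,308:334:1])
E
```

```text
18.2 [ 0.50157399 -0.04994031  0.31693859] [ 0.15720135 -0.16611473 -2.20299242] [0.60264557 0.48108956 0.22777752]
[[320.72284281 250.29632528]] [[321.03191638 252.50045495]]
[[235 234 233 229 174  98  64  63  62  59  60  58  59  65  66  68 138 228
  240 240 239 240 240 240 236 237]
 [233 233 234 232 221 161 118 110  83  77  75  68  66  72  67  79 164 232
  240 238 239 238 237 238 238 240]
 [233 235 232 233 232 222 202 181 123  87  86  87  86  82  83 125 205 237
  240 238 238 236 237 237 237 238]
 [233 234 234 232 234 235 232 223 145  98 102 102 102 103  98 149 228 239
  238 237 237 238 237 236 238 237]
 [234 232 233 233 235 234 236 227 155 103 104 110 109 102 100 151 231 241
  238 239 237 237 238 238 237 238]
 [234 233 234 234 234 235 235 230 161 109 106 102 110 108 101 144 223 238
  239 238 238 237 238 238 239 238]
 [233 234 234 233 233 236 235 231 166 112 102 107 108 105  99 137 218 239
  238 238 237 237 239 239 239 238]
 [234 233 234 233 235 236 238 230 168 110 105 107 107 103 101 142 218 238
  238 238 238 238 238 239 238 238]
 [235 234 234 236 236 236 237 232 170 111 102 105 10
[... 1428 characters left out ...]
36 238 238
  238 238 238 238 237 232 225 215]
 [236 234 234 235 236 235 237 238 237 237 235 237 237 238 237 237 237 237
  237 238 239 238 238 238 236 235]
 [234 235 235 235 236 236 237 236 236 236 235 236 236 236 235 236 236 236
  237 239 239 238 238 237 238 238]
 [234 235 235 235 235 236 236 236 236 236 237 235 236 236 237 236 235 236
  237 238 238 239 238 239 239 239]
 [234 233 233 234 234 234 237 237 237 235 236 235 236 235 237 236 236 236
  237 238 238 239 239 238 239 239]
 [233 232 234 235 234 235 236 236 235 236 236 236 236 235 237 236 237 238
  237 237 238 239 239 239 238 237]
 [234 234 234 234 235 236 235 238 235 236 235 236 236 235 237 238 238 238
  236 238 236 239 238 237 240 237]]
```

Not in contact yet. The tip is at scene (320,250) and the ring centre at (319.8,252.5), about 6 mm apart as predicted. Touching now.

{"method": "servo_tool", "body": {"targets": [[-0.0013, 0, 0.0038, 0, 0.01], [-0.0025, 0, 0.0075, 0, 0.01], [-0.0031, 0, 0.0094, 0, 0.01], [-0.0035, 0, 0.0103, 0, 0.01], [-0.0035, 0, 0.0103, 0, 0.01], [-0.0035, 0, 0.0103, 0, 0.01]]}}

```text
time_s: 18.8
ee_pos: [0.5041, -0.049, 0.3085]
orientation: [-0.0, -0.168, 0.986, 0.0]
wrist_force: [-0.4, 0.1, -1.4]
finger_gap: 0.292
finger_force: 59.1
```

```bash
cat > st.py <<'E'
from h import *
f=[]
for c in range(6): im=camera("scene"); f.append(ctrl.observe()["wrist_force"])
s=ctrl.observe(); f=np.mean(f,0); n=np.array([-.291,-.104,.951]); print(s["time_s"],s["ee_pos"],f,"along n",(f-[0,0,-2.2])@n)
g=cv2.cvtColor(im,cv2.COLOR_RGB2GRAY); print(g[244:258,313:328])
np.save("gl.npy",g)
E
python3 st.py
```

```text
19.1 [ 0.50419075 -0.0490028   0.30858036] [-0.06295373  0.13272631 -2.11910435] along n 0.08144775970205594
[[237 238 231 172 109 103 109 111 102 104 136 216 238 238 237]
 [236 238 232 183 124 102 108 109 107 102 136 215 237 237 236]
 [236 237 234 185 122 104 112 108 103 100 136 209 236 238 237]
 [235 238 234 189 123 102 109 106 104 101 130 200 236 237 238]
 [235 237 234 184 122 102 108 108 105 104 137 216 237 238 238]
 [235 237 227 170 116 103 105 109 105 104 143 222 238 239 239]
 [236 232 190 136 139 122 104 102 103 119 152 188 230 238 237]
 [236 225 153 163 208 177 120 104 114 162 200 155 196 234 238]
 [235 214 142 188 233 223 157 124 147 209 222 154 184 234 239]
 [237 223 148 175 232 236 213 190 199 227 204 145 204 235 238]
 [238 234 177 144 201 227 226 225 226 223 172 172 225 236 239]
 [238 239 223 163 148 165 178 184 181 169 185 224 238 238 237]
 [238 238 238 223 194 160 158 163 176 186 226 236 237 237 238]
 [236 237 238 237 231 224 224 226 227 231 237 239 237 238 238]]
```

To row units: 0.0027 m / 0.8 = 0.0034, 0.0015 m / 0.8 = 0.0019.

{"method": "servo_tool", "body": {"targets": [[-0.0015, 0, 0.0006, 0, 0.01], [-0.0028, 0, 0.0019, 0, 0.01], [-0.0033, 0, 0.0034, 0, 0.01], [-0.0033, 0, 0.0034, 0, 0.01], [-0.0033, 0, 0.0034, 0, 0.01]]}}

```text
time_s: 19.6
ee_pos: [0.5065, -0.0481, 0.3058]
orientation: [-0.0, -0.168, 0.986, -0.0]
wrist_force: [-2.5, -1.1, 0.5]
finger_gap: 0.297
finger_force: 59.1
```

```bash
python3 st.py
```

```text
19.9 [ 0.50652699 -0.04813026  0.30580748] [-2.63063747 -1.05342151  0.71500769] along n 3.6472436537088315
[[236 237 233 186 123 103 108 104 107 100 135 213 236 238 236]
 [236 238 234 187 119 104 111 107 106 101 130 199 235 239 238]
 [237 238 232 187 119 105 103 106 107 105 123 192 236 238 236]
 [235 237 234 194 125 102 105 106 105 101 121 190 236 238 239]
 [235 237 235 204 130 103 105 106 107 105 124 195 236 239 238]
 [235 238 229 178 121 104 108 109 107 102 126 200 236 238 238]
 [237 232 191 144 142 127 109 103 108 113 127 167 228 239 238]
 [238 226 156 161 210 183 137 109 118 156 173 143 194 236 239]
 [235 218 141 186 234 228 189 146 158 207 213 146 186 234 239]
 [237 226 149 173 231 237 229 218 227 233 202 147 204 234 238]
 [238 232 180 143 203 230 232 232 232 223 170 170 224 238 237]
 [238 238 223 163 151 168 181 183 185 171 182 222 237 238 238]
 [237 238 236 222 191 160 158 163 171 186 224 237 239 237 239]
 [235 238 238 237 232 225 221 225 227 231 236 239 237 238 237]]
```

To row units: 0.0016 m / 0.8 = 0.002, 0.0008 m / 0.8 = 0.001.

{"method": "servo_tool", "body": {"targets": [[0, 0, 0.001, 0, 0.01], [0, 0, 0.002, 0, 0.01], [0, 0, 0.002, 0, 0.01], [0, 0, 0.002, 0, 0.01], [0, 0, 0.002, 0, 0.01], [0, 0, 0.002, 0, 0.01], [0, 0, 0.002, 0, 0.01], [0, 0, 0.002, 0, 0.01]]}}

```text
time_s: 20.7
ee_pos: [0.5067, -0.0481, 0.3043]
orientation: [0.0, -0.168, 0.986, 0.0]
wrist_force: [-0.9, -0.1, 1.6]
finger_gap: 0.296
finger_force: 59.3
```

```bash
python3 st.py; python3 - <<'E'
from meas import *
s=ctrl.observe(); i=camera_info("wrist"); g=cv2.cvtColor(camera("wrist"),cv2.COLOR_RGB2GRAY)
print([(r,int(g[r,290:305].mean())) for r in range(290,340,2)],[(r,int(g[r,314:328].mean())) for r in range(366,418,3)])
E
```

```text
21.0 [ 0.50663177 -0.0481275   0.30423485] [-1.08691179 -0.20326762  1.49355883] along n 3.8500056125155817
[[237 237 233 187 123 105 109 107 106 102 134 214 238 239 237]
 [236 237 232 185 119 103 111 108 105  99 127 199 234 238 237]
 [236 237 234 187 120  98 107 110 107 104 122 187 235 239 236]
 [236 237 233 193 122 105 108 109 106 102 121 191 235 238 236]
 [237 238 236 199 130 100 107 106 104 103 122 190 235 238 237]
 [236 236 228 182 118 102 103 109 110 101 120 183 237 238 238]
 [236 232 191 137 121 108 103 104 106 103 113 161 229 238 238]
 [237 226 154 148 176 148 114 101 108 130 154 138 201 233 238]
 [236 215 139 184 225 207 163 143 153 187 204 145 181 235 238]
 [238 225 148 173 229 235 228 218 225 231 198 146 202 236 238]
 [239 231 178 145 200 232 232 229 233 225 172 170 224 238 238]
 [237 236 224 165 151 166 185 183 186 171 182 224 236 238 237]
 [237 238 236 223 189 157 156 162 171 186 225 235 237 237 237]
 [236 236 239 237 230 224 223 222 225 230 236 237 238 238 238]]
[(290, 38), (292, 40), (294, 40), (296, 39), (298, 28), (300, 14), (302, 11), (304, 7), (306, 6), (308, 6), (310, 20), (312, 35), (314, 39), (316, 39), (318, 40), (320, 55), (322, 78), (324, 97), (326, 110), (328, 119), (330, 129), (332, 139), (334, 145), (336, 146), (338, 145)] [(366, 142), (369, 136), (372, 71), (375, 142), (378, 178), (381, 178), (384, 178), (387, 179), (390, 177), (393, 178), (396, 179), (399, 178), (402, 179), (405, 177), (408, 149), (411, 135), (414, 134), (417, 133)]
```

```bash
python3 -c "
from rig import order
print(order.hand_in())"
```

```text
the job is handed in; nothing more can be done
None
```

The gauge was zeroed on the bare steel disc (plunger in about 4.6 mm, held 1.2 s) and the job is handed in with it still gripped on the ring mark, tilted an estimated 16–18° to match the 18° panel and pressing about 3.9 N (plunger in about 4.7 mm); the tool returned no verdict.

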